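# Hold the food-waste bin's sprung lid at the marker

## Robot

A 6-joint arm with a two-finger parallel gripper is mounted at the origin on a cart in front of the work surface, level with it; the furniture and walls round the work are solid. World frame = base frame: x ahead of the robot, y to its left, z up, the work surface at z = 0. Lengths are in m, angles in degrees, forces in N, time in s.
With the tool pointing down it reaches from about 0.3 to 0.875 m from the base axis. Payload 6.4 kg.
Tool frame: the origin (TCP) lies between the finger pads; the fingertips stand 8 mm ahead of it and the grasp point (between the pads) lies 11 mm behind it (r.tip_extent is the distance from the TCP to the fingertips, in m); z points along the fingers, y is the line along which they close (so a half turn about z gives the same grasp; the last joint's range is limited). The gripper opens to 88 mm and grips with 3 to 60 N. Pads are 18 mm wide; open, the fingers measure 123 mm over their backs; the gripper's body (75 mm by 187 mm) begins 45 mm behind the grasp point.
Start: joints at [-85.331, 10.359, 92.074, -0, 77.567, -11.82], TCP at [0.163, -0.551, 0.247] pointing down, gripper open.
Joint ranges: [-171.53, 171.53], [-51.25, 118.39], [17.06, 147.69], [-65.23, 245.23], [0, 150.52], [-178.68, 178.68]. Speed limits (degrees/s): [147.25, 147.25, 172.46, 180, 180, 180].

## Interface

Orientations are given as [roll, pitch, yaw] about the fixed x, y, z axes, in that order (R = Rz(yaw) Ry(pitch) Rx(roll)).
In Python, from cell import readout, optics, job, r gives the robot as it stands.
- The arm moves only by the tool carry_out, never from a script. Its argument "plan" is a list of rows, each an object with "hand": the gripper command: -1 is fully open, 1 is shut, values between are in proportion; "dp": the shift along the tool's x, y, z in m, a list of three; "angular": the turn, a rotation vector about the tool's x, y, z in rad, a list of three. In form: [{"hand": hand, "dp": [x, y, z], "angular": [ax, ay, az]}, ...]. A call has exactly 10 rows; each row shifts and turns the commanded pose from where the row before left it, along the tool's axes as they then stand; what a row does not reach is not made up. A row lasts 1/10 s, in which the tool goes at most 50 mm and 8.59 degrees, less where a joint would pass 70% of its speed; a pose out of reach is approached as far as the arm can. A call with a gripper value outside its range is refused whole. The fingers move at their own pace and stop on an object; the grip force is fixed at half the most. Time passes only in rows, so rows that do not move let the fingers close, or fill a call up. It gives the time, the measured TCP pose, the force, the opening and the grip force at its end, in the units of the state.
- readout.read_state(): the state, without advancing time (a new reading comes with each control period).
- optics.capture(name): name is "scene" or "top" or "wrist"; returns a dict with "color" (400x640x3 uint8, red, green, blue), "mtx" (3x3 intrinsics, pixels), "R" (3x3) and "t" (3): a world point X has camera coordinates R X + t; the wrist camera has in their place "tool_from_camera" (4x4, takes a point from camera to tool coordinates, whose origin is the TCP and whose axes are the flange's). Camera axes: x right, y down, z forward; pixel columns grow to the right and rows downward; lengths in m; the calibration is good to about 2 mm. A picture is of the moment at which its call begins: read the wrist's pose just before it. There is no depth.
- job.sign_off(): hands the job in; it is judged then, once.
The state is a dict: "time_s": time; "q": joint angles; "dq": joint speeds; "joint_torque": joint torques, N m; "tool_pos": TCP position; "ee_rot": TCP orientation; "ft_force": force on the tool from outside, world axes, zero at the start; "ft_torque": the same for the moment, N m; "finger_gap": finger opening in m; "gripper_force": force on a finger pad.
Only numpy, scipy, OpenCV 4.12 (cv2) and the standard library are available. Lean on these libraries where they do the work, as an engineer would, in place of code of your own. Each camera call takes 0.05 s, during which the arm holds its last target. There are 200 camera calls.

## Task

Take the grey tea tin off the lid of the food-waste bin and stand it upright in the middle of the cork mat. Then lift the bin's sprung lid by its black fin until the lid is in line with the yellow marker arm on the bin's side, without swinging it well past, and finish while still holding it there so that I can scrape my plate in. Leave the yellow arm as it is set, and don't disturb the other things on the worktop.

Things in the scene. Friction and masses are not known exactly. Their poses are not given: they have to be found in the camera images.
- bin: Aluminium food-waste bin, fixed, 200x200 mm in plan; origin at the centre of its underside, front (fin side) -x, marker side +y. Closed, the lid's top is 112 mm up. The hinge line of lid and yellow arm runs along y through (95, 0, 106) mm in this frame, at the rear. A thin steel quadrant of 125 mm radius about the hinge stands at y = 112 mm, its top 211 mm up.
- bin_lid (a joint): Opening angle of the lid in rad: 0 closed and level, positive as the front edge rises, stop at 1.2. The spring always pulls it shut and it shuts if let go: spring torque 0.35 N m closed plus 0.7 N m/rad, and the 0.25 kg lid's own weight (together about 4 to 6 N upward at the fin).
- lid_grip (a point): Grip point in the black fin at the lid's front edge: fin 12 mm thick (y), 34 mm long (x), 41 mm tall; point 25 mm above the lid's top, 178 mm in front of (-x) and 31 mm above the hinge line in the lid's frame. Axes turn with the lid: x to the hinge, y along the hinge, z normal to the lid. Pinched along y from above, the fin pivots between the pads. Lid grey, 196x206x12 mm, white stripe on the marker side.
- bin_marker (a joint): Angle of the yellow marker arm in rad, measured like the lid's: the lid is in line with it when both joints are equal. Set between 0.4 and 0.75; stays where set by friction.
- marker_tip (a point): Ball tip (18 mm) of the yellow marker arm (8 mm wide, 10 mm high bar), 130 mm from the hinge line, at y = 124 mm in the bin's frame. Axes turn with the arm, x along it to the hinge.
- tea_tin: Grey metal tea tin with closed lid (fixed), 53 (x) x 73 (y) x 98 (z) mm, 0.08 to 0.15 kg, standing on the bin's lid behind the fin at the start; origin at the centre of its underside. The body below its lid is 50 mm across x; the lid part is 52 mm across.
- mat: Square cork mat, 150x150x6 mm, fixed to the worktop; origin at the centre of its underside, top 6 mm above.
- mill: wooden pepper mill, 58 mm round, 165 mm tall; a loose bystander, to be left alone; origin at the centre of its underside
- cup: white mug, 88x127x102 mm; a loose bystander, to be left alone; origin at the centre of its underside
- sugar_canister: cream round canister with lid, 94 mm round, 118 mm tall; a loose bystander, to be left alone; origin at the centre of its underside
- key_ring: bunch of keys, 104x115x8 mm, lying flat; a loose bystander, to be left alone; origin at the centre of its underside
- spoon: metal teaspoon, 130x27x11 mm, lying flat; a loose bystander, to be left alone; origin at the centre of its underside
Things that resemble listed ones, but are neither listed nor needed, are in the scene too. Several things have the shape of the tea_tin; the one meant has the colours described above.

How it is judged (in metres and radians):
On the way, in this order (a step that is already met when the one before it is completed fails the run):
1. the tea tin stands released in the middle of the cork mat, the lid still shut (horizontal distance between tea_tin and mat below 0.04 m and z of tea_tin in the frame of mat below 0.012 m and angle between tea_tin's own z axis and vertical below 0.1 rad and contact force between the fingers and tea_tin below 0.1 N and linear speed of tea_tin below 0.02 m/s and value of joint bin_lid below 0.1 rad), for 0.2 s.
2. the lid is held in line with the yellow arm (angle between the x axis of lid_grip and the x axis of marker_tip, either way round below 0.08 rad and contact force between the fingers and bin above 1 N), for 0.3 s.
At the end, for the whole second after the job is handed in: The fingers still hold the lid (over 1 N), at rest, within 0.08 rad (about 4.5 degrees) of the yellow marker arm; the tea tin stands upright on the cork mat, released and at rest, its centre within 40 mm of the mat's centre (all of step 2 and velocity of joint bin_lid between -0.05 and 0.05 rad/s and contact force between tea_tin and bin below 0.1 N and horizontal distance between tea_tin and mat below 0.04 m and z of tea_tin in the frame of mat below 0.012 m and angle between tea_tin's own z axis and vertical below 0.1 rad and contact force between the fingers and tea_tin below 0.1 N and linear speed of tea_tin below 0.02 m/s); the arm keeps its last pose, push and grip.
It fails at once if the tea tin tips over (angle between tea_tin's own z axis and vertical above 0.7 rad).
It fails at once if the yellow arm is shifted (its tip by more than 8 mm) (distance of marker_tip from where it was at the start of the episode above 0.008 m).
It fails at once if the lid is swung past the yellow arm by more than about 0.25 rad (not (angle between the x axis of lid_grip and the x axis of marker_tip, either way round below 0.25 rad) and z of lid_grip in the frame of marker_tip above 0.05 m).
It fails at once if another thing on the worktop is pushed by more than 30 mm (distance of any of mill, cup, sugar_canister, key_ring, spoon from where it was at the start of the episode above 0.03 m).
It also fails if it takes over 56 s, if anything falls off the work surface, if the arm or the gripper's body presses on something with over 40 N, if the wrist force passes 120 N, or if a joint passes its speed limit or range.

## Working session

There is one attempt and no reset: what is moved stays moved. The work goes in short steps, Python scripts to look and compute and a tool call to move; the robot and the scene stay as the last step left them, time stands still between calls to the robot, and variables do not carry over. Pictures are saved under pics/ and viewed, at most 10 in all, crops included, and the job is handed in when it is done.

Besides the shell and the picture viewer there is one more tool, called after "Request:" in YAML: its name, and indented under it one key for each argument. carry_out: Moves the arm, as the interface text tells. Its arguments: {"type":"object","properties":{"plan":{"type":"array","items":{"type":"object","properties":{"hand":{"type":"number"},"dp":{"type":"array","items":{"type":"number"}},"angular":{"type":"array","items":{"type":"number"}}}}}},"required":["plan"]}

```bash
ls; mkdir -p pics
python3 - <<'E'
from cell import readout, optics, job, r
import cv2
s=readout.read_state();print({k:s[k] for k in('time_s','tool_pos','ee_rot','finger_gap')})
for n in('scene','top'):
    c=optics.capture(n);cv2.imwrite(f'pics/{n}0.png',c['color'][:,:,::-1])
    print(n,c['mtx'].tolist(),c['R'].tolist(),c['t'].tolist())
E
```

```text
pics
{'time_s': 0.0, 'tool_pos': array([ 0.16319575, -0.55083716,  0.2458333 ]), 'ee_rot': array([-1.79905655e+02, -1.91740591e-02,  1.64914364e+01]), 'finger_gap': 0.08778188227125844}
scene [[433.7125719675023, 0.0, 323.01787839711517], [0.0, 433.7125719675023, 199.69809081815907], [0.0, 0.0, 1.0]] [[-0.6496012114587134, -0.7602553743066294, 0.005480137704362229], [-0.4078486966994637, 0.34238560201913104, -0.8464227904130097], [0.6416211551000488, -0.5520723370790136, -0.5324832654273701]] [0.44612562370913855, 0.29456747476091316, 0.928940412729737]
top [[413.58341072480755, 0.0, 331.02549279185496], [0.0, 413.58341072480755, 207.06462090348847], [0.0, 0.0, 1.0]] [[0.02329160812759981, -0.9991267248137897, 0.03468845274295094], [-0.9972357087339889, -0.025668415187082422, -0.06972857152991396], [0.07055807690583057, -0.03296847319263014, -0.9969627062025429]] [0.03790415172833064, 0.5820322218461415, 1.0869302244600105]
```

View pics/scene0.png

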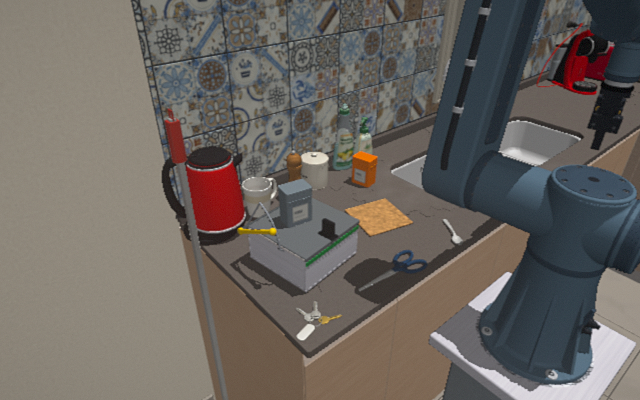

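View pics/top0.png

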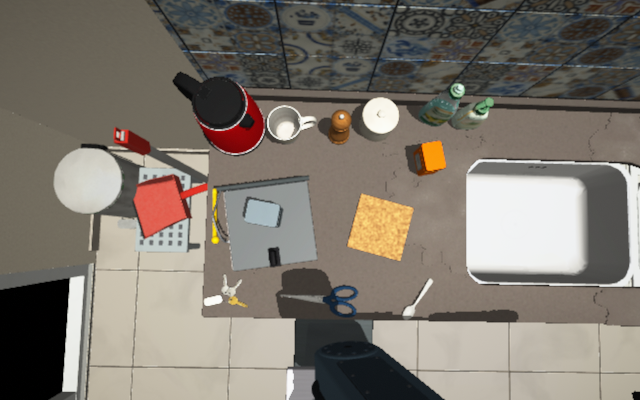

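The top view (up = +x, left = +y) shows the bin at about (270,223), the fin at (274,257), the yellow arm at (214,215) and the mat at (380,227). What could be taken for the tea tin: the grey tin on the lid at (262,212), and the orange tin of the same shape at (431,157). By the description I choose the grey one on the lid. Next I measure and take close crops.

```bash
cat > h.py <<'E'
import numpy as np, cv2
from cell import readout, optics, job, r
def ray(c,p):
    M=np.linalg.inv(c['mtx']);R=np.array(c['R']);t=np.array(c['t'])
    d=R.T@(M@[p[0],p[1],1]);return -R.T@t,d/np.linalg.norm(d)
def onz(c,p,z):
    o,d=ray(c,p);return o+d*(z-o[2])/d[2]
def tri(c1,p1,c2,p2):
    o1,d1=ray(c1,p1);o2,d2=ray(c2,p2)
    s=np.linalg.lstsq(np.c_[d1,-d2],o2-o1,rcond=None)[0]
    a,b=o1+s[0]*d1,o2+s[1]*d2;return (a+b)/2,np.linalg.norm(a-b)
def crop(c,x,y,w,h,k,name):
    cv2.imwrite(f'pics/{name}.png',cv2.resize(c['color'][y:y+h,x:x+w,::-1],None,fx=k,fy=k,interpolation=cv2.INTER_CUBIC))
E
python3 - <<'E'
from h import *
np.set_printoptions(precision=4,suppress=True)
T=optics.capture('top');S=optics.capture('scene')
a=cv2.resize(T['color'][165:285,195:325],None,fx=5,fy=5,interpolation=cv2.INTER_CUBIC);cv2.imwrite('pics/tc.png',a[:,:,::-1])
crop(S,230,165,140,120,5,'sc')
def blob(c,lo,hi,box):
    x,y,w,h=box;hs=cv2.cvtColor(c['color'],cv2.COLOR_RGB2HSV)
    m=np.zeros(hs.shape[:2],np.uint8);m[y:y+h,x:x+w]=cv2.inRange(hs,lo,hi)[y:y+h,x:x+w]
    cs,_=cv2.findContours(m,cv2.RETR_EXTERNAL,cv2.CHAIN_APPROX_NONE);return max(cs,key=cv2.contourArea)
k=blob(T,(8,90,100),(25,255,255),(335,180,90,95));rc=cv2.minAreaRect(k);print('mat',rc,onz(T,rc[0],.006))
print([onz(T,p,.006)[:2] for p in cv2.boxPoints(rc)])
ks=blob(S,(8,90,100),(25,255,255),(340,190,80,55));m=cv2.moments(ks);print('mat scene centroid',m['m10']/m['m00'],m['m01']/m['m00'],onz(S,(m['m10']/m['m00'],m['m01']/m['m00']),.006))
E
```

```text
mat ((380.1504821777344, 226.81637573242188), (56.21316909790039, 55.77928161621094), 15.376252174377441) [ 0.5317 -0.0828  0.006 ]
[array([0.4771, 0.0098]), array([ 0.6238, -0.0275]), array([ 0.5869, -0.1765]), array([ 0.4403, -0.1376])]
mat scene centroid 378.500860373648 216.4807030481809 [ 0.521  -0.0776  0.006 ]
```

View pics/tc.png

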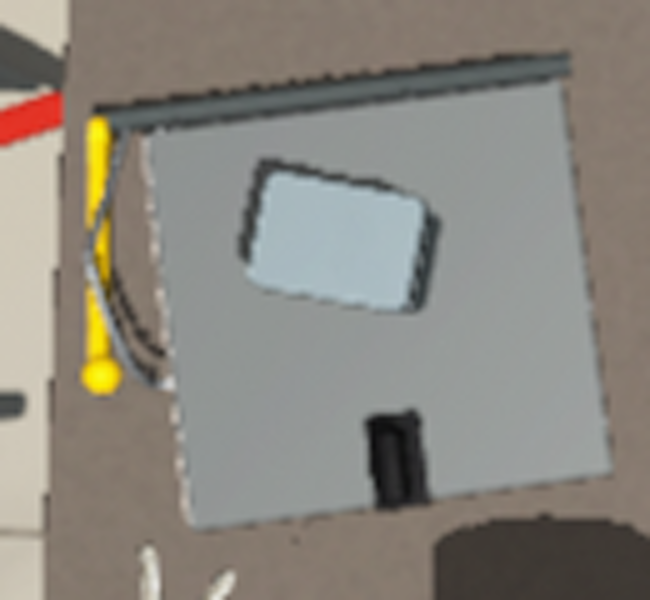

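View pics/sc.png

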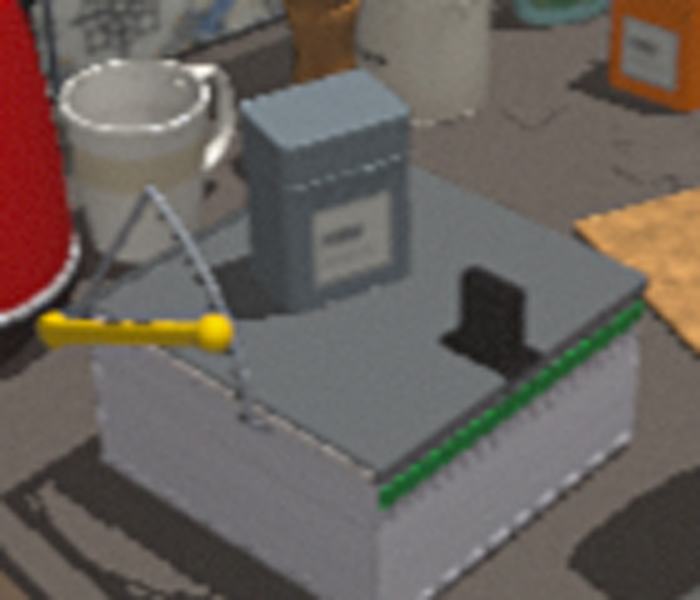

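Both crops confirm the choice: the grey tin stands on the lid. Its top corners in the top crop are (268,168), (425,200), (408,308) and (250,283); the yellow ball is at (101,377). The fin is at the front edge.

Run:
```python
from h import *
np.set_printoptions(precision=4,suppress=True)
T=optics.capture('top');S=optics.capture('scene')
t=lambda p:((p[0]+.5)/5-.5+195,(p[1]+.5)/5-.5+165)
s=lambda p:((p[0]+.5)/5-.5+230,(p[1]+.5)/5-.5+165)
P={'tinBL':((250,283),(285,150)),'tinTL':((268,168),(245,108)),'tinTR':((425,200),(365,70)),'tinBR':((408,308),(410,108)),
'lidFL':((190,528),(378,478)),'lidFR':((610,470),(645,282)),'ball':((101,377),(214,332)),'armhinge':((98,122),(52,328))}
R={}
for k,(a,b) in P.items():
    x,e=tri(T,t(a),S,s(b));R[k]=x;print(k,x,round(e,4))
c=np.mean([R[k] for k in R if k[:3]=='tin'],0);print('tin centre',c)
z=c[2];q=np.array([onz(T,t(P[k][0]),z)[:2] for k in('tinBL','tinTL','tinTR','tinBR')]);print('top-only centre',q.mean(0))
for i in range(4):
    d=q[(i+1)%4]-q[i];print('edge',np.linalg.norm(d),np.degrees(np.arctan2(d[1],d[0])))
L=[onz(T,t(p),.112)[:2] for p in((190,528),(610,470),(565,82),(148,135))];print('lid',L)
d=L[0]-L[1];print('bin yaw from front edge',np.degrees(np.arctan2(-d[0],d[1])),np.linalg.norm(d))
d=L[2]-L[1];print('right edge',np.degrees(np.arctan2(d[1],d[0])),np.linalg.norm(d))
print('fin top z.153',[onz(T,t(p),.153) for p in((368,418),(416,410),(427,500),(378,505))])
d=R['ball']
print('marker angle',np.arcsin((d[2]-.106)/.130))
m=np.array([onz(T,p,.006) for p in [(380.15,226.8)]]);print(m)
```

```text
tinBL [0.5314 0.2477 0.2064] 0.0007
tinTL [0.5806 0.2395 0.2048] 0.0069
tinTR [0.5693 0.1713 0.2058] 0.003
tinBR [0.5224 0.1783 0.2072] 0.0003
lidFL [0.4142 0.2888 0.1039] 0.0035
lidFR [0.447  0.0867 0.1031] 0.0018
ball [0.4879 0.3221 0.1598] 0.001
armhinge [0.6104 0.3409 0.1028] 0.0054
tin centre [0.5509 0.2092 0.2061]
top-only centre [0.5517 0.2102]
edge 0.05137850159222273 -6.688784198117736
edge 0.07070752621780198 -100.09392965553627
edge 0.04832852332151134 172.93497132464356
edge 0.07027472433985407 82.37460524317167
lid [array([0.4161, 0.2886]), array([0.4481, 0.0873]), array([0.6371, 0.1143]), array([0.6054, 0.3164])]
bin yaw from front edge 9.051169881110773 0.2037665287424069
right edge 8.124005233742613 0.1909108784856131
fin top z.153 [array([0.4719, 0.2004, 0.153 ]), array([0.4761, 0.1783, 0.153 ]), array([0.4347, 0.1719, 0.153 ]), array([0.4319, 0.1944, 0.153 ])]
marker angle 0.4267586989315224
[[ 0.5317 -0.0827  0.006 ]]
```

Request:
carry_out:
  plan:
    - {"hand": -1,"dp": [0.029,-0.031,-0.004],"angular": [0,0,0]}
    - {"hand": -1,"dp": [0.029,-0.031,-0.004],"angular": [0,0,0]}
    - {"hand": -1,"dp": [0.029,-0.031,-0.004],"angular": [0,0,0]}
    - {"hand": -1,"dp": [0.029,-0.031,-0.004],"angular": [0,0,0]}
    - {"hand": -1,"dp": [0.029,-0.031,-0.004],"angular": [0,0,0]}
    - {"hand": -1,"dp": [0.029,-0.031,-0.004],"angular": [0,0,0]}
    - {"hand": -1,"dp": [0.029,-0.031,-0.004],"angular": [0,0,0]}
    - {"hand": -1,"dp": [0.029,-0.031,-0.004],"angular": [0,0,0]}
    - {"hand": -1,"dp": [0.029,-0.031,-0.004],"angular": [0,0,0]}
    - {"hand": -1,"dp": [0.029,-0.031,-0.004],"angular": [0,0,0]}

```text
time_s: 1.3
tool_pos: [0.3537, -0.1702, 0.2872]
ee_rot: [180.0, -0.0, 16.5]
ft_force: [1.1, 0.5, -0.0]
finger_gap: 0.0883
gripper_force: 0.0
```

Request:
carry_out:
  plan:
    - {"hand": -1,"dp": [0.029,-0.031,-0.002],"angular": [0,0,0]}
    - {"hand": -1,"dp": [0.029,-0.031,-0.002],"angular": [0,0,0]}
    - {"hand": -1,"dp": [0.029,-0.031,-0.002],"angular": [0,0,0]}
    - {"hand": -1,"dp": [0.029,-0.031,-0.002],"angular": [0,0,0]}
    - {"hand": -1,"dp": [0.029,-0.031,-0.002],"angular": [0,0,0]}
    - {"hand": -1,"dp": [0.029,-0.031,-0.002],"angular": [0,0,0]}
    - {"hand": -1,"dp": [0.029,-0.031,-0.002],"angular": [0,0,0]}
    - {"hand": -1,"dp": [0.029,-0.031,-0.002],"angular": [0,0,0]}
    - {"hand": -1,"dp": [0.0,-0.0,0],"angular": [0,0,0]}
    - {"hand": -1,"dp": [0,0,0],"angular": [0,0,0]}

```text
time_s: 2.3
tool_pos: [0.5052, 0.1326, 0.3023]
ee_rot: [180.0, 0.1, 16.6]
ft_force: [-0.2, 0.4, 0.5]
finger_gap: 0.0881
gripper_force: 0.0
```

Request:
carry_out:
  plan:
    - {"hand": -1,"dp": [0,0,0],"angular": [0,0,-0.114]}
    - {"hand": -1,"dp": [0,0,0],"angular": [0,0,-0.114]}
    - {"hand": -1,"dp": [0,0,0],"angular": [0,0,-0.114]}
    - {"hand": -1,"dp": [0,0,0],"angular": [0,0,-0.114]}
    - {"hand": -1,"dp": [0,0,0],"angular": [0,0,-0.114]}
    - {"hand": -1,"dp": [0,0,0],"angular": [0,0,-0.114]}
    - {"hand": -1,"dp": [0,0,0],"angular": [0,0,-0.114]}
    - {"hand": -1,"dp": [0,0,0],"angular": [0,0,-0.114]}
    - {"hand": -1,"dp": [0,0,0],"angular": [0,0,-0.114]}
    - {"hand": -1,"dp": [0,0,0],"angular": [0,0,-0.114]}

```text
time_s: 3.3
tool_pos: [0.505, 0.1303, 0.3028]
ee_rot: [180.0, 0.0, 82.0]
ft_force: [0.1, -1.1, -0.3]
finger_gap: 0.0881
gripper_force: 0.0
```

```bash
cat >> h.py <<'E'
from scipy.spatial.transform import Rotation as Ro
def wrist():
    s=readout.read_state();c=optics.capture('wrist')
    A=np.eye(4);A[:3,:3]=Ro.from_euler('xyz',s['ee_rot'],degrees=True).as_matrix();A[:3,3]=s['tool_pos']
    W=np.linalg.inv(A@np.array(c['tool_from_camera']));c['R']=W[:3,:3];c['t']=W[:3,3];return c
E
python3 - <<'E'
from h import *
c=wrist();cv2.imwrite('pics/w1.png',c['color'][:,:,::-1]);np.savez('w1.npz',**{k:np.array(c[k]) for k in('mtx','R','t','color')})
print(c['R'],-c['R'].T@c['t'])
E
```

```text
[[ 9.90104272e-01 -1.40330612e-01  9.21833430e-04]
 [-1.33139533e-01 -9.37250774e-01  3.22234157e-01]
 [-4.43553272e-02 -3.19168148e-01 -9.46659547e-01]] [0.51646387 0.21487608 0.44067818]
```

View pics/w1.png

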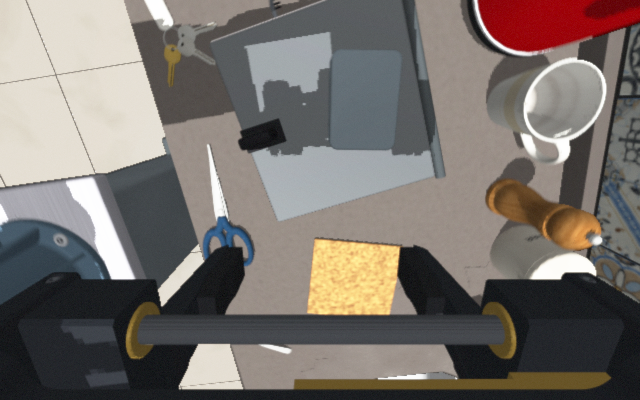

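The wrist view shows the tin's top with corners at about (333,50), (401,50), (398,149) and (330,147), and the fin at about (262,135). The mat lies at (353,277) and the lid's right corners at (280,220) and (441,177).

Run:
```python
from h import *
np.set_printoptions(precision=4,suppress=True)
W=dict(np.load('w1.npz'));T=optics.capture('top')
t=lambda p:((p[0]+.5)/5-.5+195,(p[1]+.5)/5-.5+165)
w=[(333,50),(401,50),(398,149),(330,147)]  # x+:right
tt=[(250,283),(268,168),(425,200),(408,308)]
X=[tri(W,a,T,t(b)) for a,b in zip(w,tt)]
for x in X:print(x)
q=np.array([onz(W,a,.208)[:2] for a in w]);print('wrist tin',q.mean(0))
d=q[1]-q[0]+q[2]-q[3];print('xdir',np.degrees(np.arctan2(d[1],d[0])));d=q[0]-q[3]+q[1]-q[2];print('ydir',np.degrees(np.arctan2(d[1],d[0])))
fr=[onz(W,p,.112)[:2] for p in((280,220),(212,42))];print('lid front corners',fr)
print('fin top',[onz(W,p,.153)[:2] for p in((240,133),(281,120),(286,135),(243,150))])
```

```text
(array([0.5341, 0.2594, 0.1446]), np.float64(0.0017972831813852395))
(array([0.5844, 0.2456, 0.1875]), np.float64(0.001071309272945556))
(array([0.5712, 0.1728, 0.21  ]), np.float64(0.0029663625133546957))
(array([0.5213, 0.1799, 0.1904]), np.float64(0.002787525141050662))
wrist tin [0.5506 0.2124]
xdir -8.944354971737626
ydir 82.95028022549388
lid front corners [array([0.4491, 0.0901]), array([0.4171, 0.2894])]
fin top [array([0.436 , 0.2002]), array([0.4774, 0.2066]), array([0.4796, 0.1921]), array([0.4351, 0.1839])]
```

Request:
carry_out:
  plan:
    - {"hand": -1,"dp": [0.0216,0.0086,0],"angular": [0,0,0]}
    - {"hand": -1,"dp": [0.0216,0.0086,0],"angular": [0,0,0]}
    - {"hand": -1,"dp": [0.0216,0.0086,0],"angular": [0,0,0]}
    - {"hand": -1,"dp": [0.0216,0.0086,0],"angular": [0,0,0]}
    - {"hand": -1,"dp": [0,0,0],"angular": [0,0,0]}
    - {"hand": -1,"dp": [0,0,0.02],"angular": [0,0,0]}
    - {"hand": -1,"dp": [0,0,0.02],"angular": [0,0,0]}
    - {"hand": -1,"dp": [0,0,0.02],"angular": [0,0,0]}
    - {"hand": -1,"dp": [0,0,0.015],"angular": [0,0,0]}
    - {"hand": -1,"dp": [0,0,0],"angular": [0,0,0]}

```text
time_s: 4.4
tool_pos: [0.5501, 0.2112, 0.2253]
ee_rot: [-179.8, 0.1, 81.7]
ft_force: [0.2, 0.1, -0.0]
finger_gap: 0.0876
gripper_force: 0.0
```

Run:
```python
from h import *
T=optics.capture('top');S=optics.capture('scene');W=wrist()
a=cv2.resize(S['color'][120:280,220:400],(400,356));b=cv2.resize(W['color'],(400,250))
o=np.zeros((356,800,3),np.uint8);o[:,:400]=a;o[:250,400:]=b;cv2.imwrite('pics/c1.png',o[:,:,::-1])
```

```text
(no output)
```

View pics/c1.png

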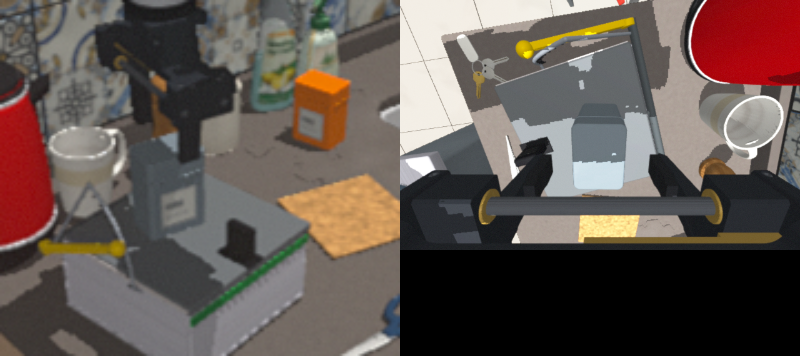

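The tin is centred between the fingers: its top in the wrist half sits at column 600, with the fingers at about 530 and 670. I descend and close.

Request:
carry_out:
  plan:
    - {"hand": -1,"dp": [0,0,0.015],"angular": [0,0,0]}
    - {"hand": -1,"dp": [0,0,0.015],"angular": [0,0,0]}
    - {"hand": -1,"dp": [0,0,0.015],"angular": [0,0,0]}
    - {"hand": -1,"dp": [0,0,0.012],"angular": [0,0,0]}
    - {"hand": -1,"dp": [0,0,0],"angular": [0,0,0]}
    - {"hand": 0.1,"dp": [0,0,0],"angular": [0,0,0]}
    - {"hand": 1,"dp": [0,0,0],"angular": [0,0,0]}
    - {"hand": 1,"dp": [0,0,0],"angular": [0,0,0]}
    - {"hand": 1,"dp": [0,0,0],"angular": [0,0,0]}
    - {"hand": 1,"dp": [0,0,0],"angular": [0,0,0]}

```text
time_s: 5.55
tool_pos: [0.5519, 0.2125, 0.1712]
ee_rot: [180.0, -0.0, 81.8]
ft_force: [-0.8, 0.2, 1.8]
finger_gap: 0.052
gripper_force: 30.0
```

Request:
carry_out:
  plan:
    - {"hand": 1,"dp": [0,0,-0.005],"angular": [0,0,0]}
    - {"hand": 1,"dp": [0,0,-0.01],"angular": [0,0,0]}
    - {"hand": 1,"dp": [0,0,-0.01],"angular": [0,0,0]}
    - {"hand": 1,"dp": [0,0,-0.01],"angular": [0,0,0]}
    - {"hand": 1,"dp": [0,0,-0.01],"angular": [0,0,0]}
    - {"hand": 1,"dp": [0,0,-0.01],"angular": [0,0,0]}
    - {"hand": 1,"dp": [0,0,-0.005],"angular": [0,0,0]}
    - {"hand": 1,"dp": [0,0,0],"angular": [0,0,0]}
    - {"hand": 1,"dp": [-0.01,0,0],"angular": [0,0,0]}
    - {"hand": 1,"dp": [-0.02,0,0],"angular": [0,0,0]}

```text
time_s: 6.55
tool_pos: [0.5469, 0.1828, 0.2299]
ee_rot: [-179.9, 0.0, 81.9]
ft_force: [-0.2, 0.2, -1.1]
finger_gap: 0.0518
gripper_force: 30.0
```

Request:
carry_out:
  plan:
    - {"hand": 1,"dp": [-0.03,0.002,0],"angular": [0,0,0]}
    - {"hand": 1,"dp": [-0.03,0.002,0],"angular": [0,0,0]}
    - {"hand": 1,"dp": [-0.03,0.002,0],"angular": [0,0,0]}
    - {"hand": 1,"dp": [-0.03,0.002,0],"angular": [0,0,0]}
    - {"hand": 1,"dp": [-0.03,0.002,0],"angular": [0,0,0]}
    - {"hand": 1,"dp": [-0.03,0.002,0],"angular": [0,0,0]}
    - {"hand": 1,"dp": [-0.03,0.002,0],"angular": [0,0,0]}
    - {"hand": 1,"dp": [-0.03,0.003,0],"angular": [0,0,0]}
    - {"hand": 1,"dp": [-0.02,0.002,0],"angular": [0,0,0]}
    - {"hand": 1,"dp": [-0.004,0,0],"angular": [0,0,0]}

```text
time_s: 7.55
tool_pos: [0.5278, -0.0837, 0.23]
ee_rot: [-179.9, 0.0, 81.6]
ft_force: [0.3, 0.3, -1.2]
finger_gap: 0.0521
gripper_force: 30.0
```

Request:
carry_out:
  plan:
    - {"hand": 1,"dp": [0,0.001,0.02],"angular": [0,0,0]}
    - {"hand": 1,"dp": [0,0,0.02],"angular": [0,0,0]}
    - {"hand": 1,"dp": [0,0,0.02],"angular": [0,0,0]}
    - {"hand": 1,"dp": [0,0,0.02],"angular": [0,0,0]}
    - {"hand": 1,"dp": [0,0,0.02],"angular": [0,0,0]}
    - {"hand": 1,"dp": [0,0,0.02],"angular": [0,0,0]}
    - {"hand": 1,"dp": [0,0,0.02],"angular": [0,0,0]}
    - {"hand": 1,"dp": [0,0,0.015],"angular": [0,0,0]}
    - {"hand": 1,"dp": [0,0,0.0],"angular": [0,0,0]}
    - {"hand": 1,"dp": [0,0,0],"angular": [0,0,0]}

```text
time_s: 8.55
tool_pos: [0.5293, -0.0809, 0.0756]
ee_rot: [-179.9, -0.0, 81.8]
ft_force: [0.9, -0.1, -1.2]
finger_gap: 0.0517
gripper_force: 30.0
```

Run:
```python
from h import *
T=optics.capture('top');S=optics.capture('scene')
o=np.zeros((400,800,3),np.uint8);o[:,:400]=cv2.resize(T['color'][150:300,300:450],(400,400));o[:,400:]=cv2.resize(S['color'][130:260,320:450],(400,400));cv2.imwrite('pics/c2.png',o[:,:,::-1])
```

```text
(no output)
```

View pics/c2.png

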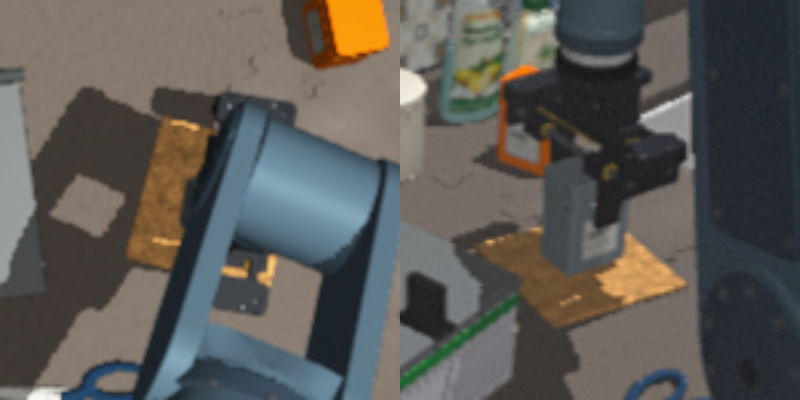

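The tin hangs upright just above the mat's middle: base about (585,255), mat about (583,270) in the right half. I lower it in small steps.

Request:
carry_out:
  plan:
    - {"hand": 1,"dp": [0,0,0.003],"angular": [0,0,0]}
    - {"hand": 1,"dp": [0,0,0.003],"angular": [0,0,0]}
    - {"hand": 1,"dp": [0,0,0.001],"angular": [0,0,0]}
    - {"hand": 1,"dp": [0,0,0.001],"angular": [0,0,0]}
    - {"hand": 1,"dp": [0,0,0],"angular": [0,0,0]}
    - {"hand": 1,"dp": [0,0,0],"angular": [0,0,0]}
    - {"hand": 1,"dp": [0,0,0],"angular": [0,0,0]}
    - {"hand": 1,"dp": [0,0,0],"angular": [0,0,0]}
    - {"hand": 1,"dp": [0,0,0],"angular": [0,0,0]}
    - {"hand": 1,"dp": [0,0,0],"angular": [0,0,0]}

```text
time_s: 9.65
tool_pos: [0.5297, -0.0814, 0.0678]
ee_rot: [180.0, 0.0, 81.8]
ft_force: [-0.3, 1.1, -1.5]
finger_gap: 0.0519
gripper_force: 30.0
```

Still hanging freely, so I lower a little more.

Request:
carry_out:
  plan:
    - {"hand": 1,"dp": [0,0,0.001],"angular": [0,0,0]}
    - {"hand": 1,"dp": [0,0,0.001],"angular": [0,0,0]}
    - {"hand": 1,"dp": [0,0,0.001],"angular": [0,0,0]}
    - {"hand": 1,"dp": [0,0,0],"angular": [0,0,0]}
    - {"hand": 1,"dp": [0,0,0],"angular": [0,0,0]}
    - {"hand": 1,"dp": [0,0,0],"angular": [0,0,0]}
    - {"hand": 1,"dp": [0,0,0],"angular": [0,0,0]}
    - {"hand": 1,"dp": [0,0,0],"angular": [0,0,0]}
    - {"hand": 1,"dp": [0,0,0],"angular": [0,0,0]}
    - {"hand": 1,"dp": [0,0,0],"angular": [0,0,0]}

```text
time_s: 10.65
tool_pos: [0.5297, -0.0814, 0.0653]
ee_rot: [180.0, 0.0, 81.8]
ft_force: [-2.1, 0.8, 5.6]
finger_gap: 0.0515
gripper_force: 30.0
```

Touched down (+5.6 N). I release and go straight up.

Request:
carry_out:
  plan:
    - {"hand": 0.0,"dp": [0,0,0],"angular": [0,0,0]}
    - {"hand": -0.6,"dp": [0,0,0],"angular": [0,0,0]}
    - {"hand": -1,"dp": [0,0,0],"angular": [0,0,0]}
    - {"hand": -1,"dp": [0,0,0],"angular": [0,0,0]}
    - {"hand": -1,"dp": [0,0,0],"angular": [0,0,0]}
    - {"hand": -1,"dp": [0,0,0],"angular": [0,0,0]}
    - {"hand": -1,"dp": [0,0,0],"angular": [0,0,0]}
    - {"hand": -1,"dp": [0,0,-0.01],"angular": [0,0,0]}
    - {"hand": -1,"dp": [0,0,-0.02],"angular": [0,0,0]}
    - {"hand": -1,"dp": [0,0,-0.02],"angular": [0,0,0]}

```text
time_s: 11.65
tool_pos: [0.5294, -0.0813, 0.1156]
ee_rot: [-180.0, -0.0, 81.8]
ft_force: [-0.3, 0.1, 0.5]
finger_gap: 0.088
gripper_force: 0.0
```

Request:
carry_out:
  plan:
    - {"hand": -1,"dp": [0,0,-0.03],"angular": [0,0,0]}
    - {"hand": -1,"dp": [0,0,-0.03],"angular": [0,0,0]}
    - {"hand": -1,"dp": [0,0,-0.03],"angular": [0,0,0]}
    - {"hand": -1,"dp": [0,0,-0.03],"angular": [0,0,0]}
    - {"hand": -1,"dp": [0,0,-0.03],"angular": [0,0,0]}
    - {"hand": -1,"dp": [0,0,0],"angular": [0,0,0.142]}
    - {"hand": -1,"dp": [0,0,0],"angular": [0,0,0.142]}
    - {"hand": -1,"dp": [0,0,0],"angular": [0,0,0.142]}
    - {"hand": -1,"dp": [0,0,0],"angular": [0,0,0.142]}
    - {"hand": -1,"dp": [0,0,0],"angular": [0,0,0.142]}

```text
time_s: 12.65
tool_pos: [0.5296, -0.0813, 0.2656]
ee_rot: [180.0, -0.0, 40.8]
ft_force: [0.0, 0.4, -0.3]
finger_gap: 0.0881
gripper_force: 0.0
```

Request:
carry_out:
  plan:
    - {"hand": -1,"dp": [0,0,0],"angular": [0,0,0.139]}
    - {"hand": -1,"dp": [0,0,0],"angular": [0,0,0.139]}
    - {"hand": -1,"dp": [0,0,0],"angular": [0,0,0.139]}
    - {"hand": -1,"dp": [0,0,0],"angular": [0,0,0.139]}
    - {"hand": -1,"dp": [-0.006,-0.047,0],"angular": [0,0,0]}
    - {"hand": -1,"dp": [-0.006,-0.047,0],"angular": [0,0,0]}
    - {"hand": -1,"dp": [-0.006,-0.047,0],"angular": [0,0,0]}
    - {"hand": -1,"dp": [-0.006,-0.047,0],"angular": [0,0,0]}
    - {"hand": -1,"dp": [-0.006,-0.047,0],"angular": [0,0,0]}
    - {"hand": -1,"dp": [-0.004,-0.046,0],"angular": [0,0,0]}

```text
time_s: 13.65
tool_pos: [0.4498, 0.1922, 0.2658]
ee_rot: [-180.0, -0.1, 9.3]
ft_force: [0.2, 0.4, -0.5]
finger_gap: 0.088
gripper_force: 0.0
```

Run:
```python
from h import *
W=wrist();S=optics.capture('scene');print(readout.read_state()['tool_pos'],readout.read_state()['ee_rot'])
np.savez('w2.npz',**{k:np.array(W[k]) for k in('mtx','R','t','color')})
o=np.zeros((600,800,3),np.uint8);o[:400,:640]=W['color'];o[400:,:]=cv2.resize(S['color'][165:265,180:580],(800,200));cv2.imwrite('pics/c3.png',o[:,:,::-1])
```

```text
[0.4488485  0.19495528 0.26563315] [-1.79902478e+02 -4.60233352e-02  9.63703112e+00]
```

View pics/c3.png

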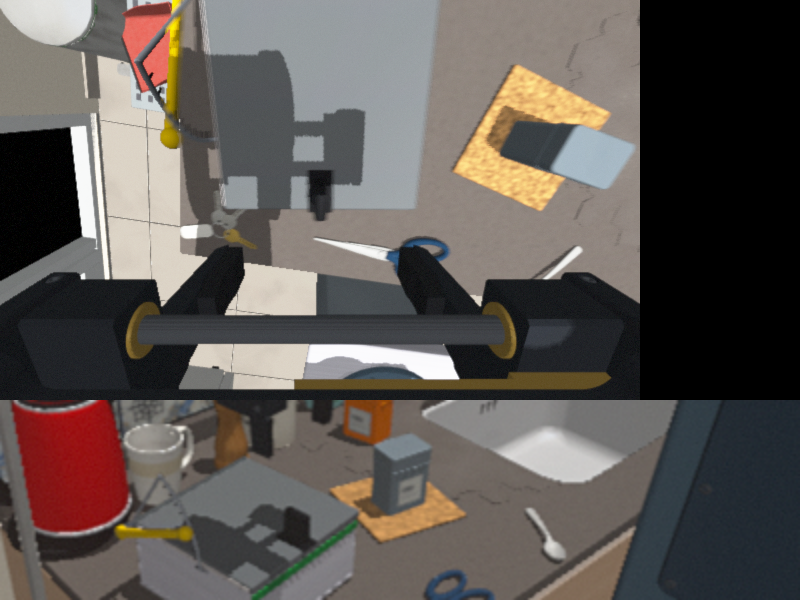

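The tin stands upright in the middle of the mat. The fin's column 320 matches the finger midline of about 322. The lid's front edge is at row 209, with corners (222,208) and (416,209), and the yellow ball is at (170,136). Now I refine the fin and the marker.

Run:
```python
from h import *
np.set_printoptions(precision=4,suppress=True)
W=dict(np.load('w2.npz'));T=optics.capture('top');S=optics.capture('scene')
def ye(c,box):
    x,y,w,h=box;hs=cv2.cvtColor(c['color'],cv2.COLOR_RGB2HSV);m=np.zeros((400,640),np.uint8)
    m[y:y+h,x:x+w]=cv2.inRange(hs,(20,150,90),(35,255,255))[y:y+h,x:x+w]
    d=cv2.distanceTransform(m,cv2.DIST_L2,5);_,v,_,p=cv2.minMaxLoc(d)
    ys,xs=np.nonzero(d>v-1.0);return (xs.mean(),ys.mean()),v
bw,bs=ye(W,(150,100,45,60)),ye(S,(260,220,22,25));print(bw,bs)
bt=(101.5/5-.5+195,377.5/5-.5+165)
for n,a,b in(('W-T',(W,bw[0]),(T,bt)),('W-S',(W,bw[0]),(S,bs[0])),('T-S',(T,bt),(S,bs[0]))):
    x,e=tri(*a,*b);print(n,x,round(e,4),np.arcsin((x[2]-.106)/.13))
c=[onz(W,p,.112)[:2] for p in((222,208),(416,209))];print('front corners',c,(c[0]+c[1])/2)
m=(c[0]+c[1])/2;y=np.deg2rad(9);X=np.array([np.cos(y),np.sin(y)]);Y=np.array([-X[1],X[0]])
print('grip est',m+.017*X)
print('fin top front/rear',onz(W,(320,197),.153)[:2],onz(W,(320,171),.153)[:2])
for f in (bw[0],):
    for z in(.15,.16,.17):
        p=onz(W,f,z)[:2]-m; print(z,'ball in bin-frame x from front',p@X,'y',p@Y)
```

```text
((np.float64(169.27272727272728), np.float64(136.9090909090909)), 8.787599563598633) ((np.float64(271.75), np.float64(231.25)), 3.59689998626709)
W-T [0.4892 0.3208 0.1694] 0.0021 0.509159000146964
W-S [0.4877 0.3247 0.1607] 0.0024 0.4339217433452742
T-S [0.4883 0.3228 0.1591] 0.0003 0.4207577268983787
front corners [array([0.4133, 0.2942]), array([0.4455, 0.0897])] [0.4294 0.192 ]
grip est [0.4462 0.1946]
fin top front/rear [0.455  0.1949] [0.4786 0.1987]
0.15 ball in bin-frame x from front 0.07813466716336673 y 0.12828705066034324
0.16 ball in bin-frame x from front 0.07916393613961585 y 0.12317180826183448
0.17 ball in bin-frame x from front 0.08019320511586495 y 0.11805656586332577
```

Request:
carry_out:
  plan:
    - {"hand": -1,"dp": [0,0,0.025],"angular": [0,0,0]}
    - {"hand": -1,"dp": [0,0,0.025],"angular": [0,0,0]}
    - {"hand": -1,"dp": [0,0,0.025],"angular": [0,0,0]}
    - {"hand": -1,"dp": [0,0,0.025],"angular": [0,0,0]}
    - {"hand": -1,"dp": [0,0,0.02],"angular": [0,0,0]}
    - {"hand": -1,"dp": [0,0,0.01],"angular": [0,0,0]}
    - {"hand": -1,"dp": [0,0,0.003],"angular": [0,0,0]}
    - {"hand": -1,"dp": [0,0,0],"angular": [0,0,0]}
    - {"hand": -1,"dp": [0,0,0],"angular": [0,0,0]}
    - {"hand": -1,"dp": [0,0,0],"angular": [0,0,0]}

```text
time_s: 14.85
tool_pos: [0.4516, 0.1905, 0.1328]
ee_rot: [180.0, -0.1, 9.3]
ft_force: [-0.6, -0.2, 0.9]
finger_gap: 0.0884
gripper_force: 0.0
```

Request:
carry_out:
  plan:
    - {"hand": 0.3,"dp": [0,0,0],"angular": [0,0,0]}
    - {"hand": 0.5,"dp": [0,0,0],"angular": [0,0,0]}
    - {"hand": 0.6,"dp": [0,0,0],"angular": [0,0,0]}
    - {"hand": 0.7,"dp": [0,0,0],"angular": [0,0,0]}
    - {"hand": 1,"dp": [0,0,0],"angular": [0,0,0]}
    - {"hand": 1,"dp": [0,0,0],"angular": [0,0,0]}
    - {"hand": 1,"dp": [0,0,0],"angular": [0,0,0]}
    - {"hand": 1,"dp": [0,0,0],"angular": [0,0,0]}
    - {"hand": 1,"dp": [0,0,0],"angular": [0,0,0]}
    - {"hand": 1,"dp": [0,0,0],"angular": [0,0,0]}

```text
time_s: 15.85
tool_pos: [0.4507, 0.1908, 0.1317]
ee_rot: [-179.9, -0.0, 9.3]
ft_force: [0.5, -0.8, -0.1]
finger_gap: 0.0117
gripper_force: 30.0
```

Request:
carry_out:
  plan:
    - {"hand": 1,"dp": [0.002,0,-0.008],"angular": [0,0,0]}
    - {"hand": 1,"dp": [0.002,0,-0.008],"angular": [0,0,0]}
    - {"hand": 1,"dp": [0.0026,0,-0.0077],"angular": [0,0,0]}
    - {"hand": 1,"dp": [0.0027,0,-0.0077],"angular": [0,0,0]}
    - {"hand": 1,"dp": [0.0033,0,-0.0075],"angular": [0,0,0]}
    - {"hand": 1,"dp": [0.0035,0,-0.0074],"angular": [0,0,0]}
    - {"hand": 1,"dp": [0.004,0,-0.0071],"angular": [0,0,0]}
    - {"hand": 1,"dp": [0.004,0,-0.0071],"angular": [0,0,0]}
    - {"hand": 1,"dp": [0,0,0],"angular": [0,0,0]}
    - {"hand": 1,"dp": [0,0,0],"angular": [0,0,0]}

```text
time_s: 16.85
tool_pos: [0.4733, 0.1944, 0.1923]
ee_rot: [-180.0, 0.2, 9.3]
ft_force: [-7.4, 2.7, -2.9]
finger_gap: 0.0115
gripper_force: 30.0
```

Run:
```python
from h import *
s=readout.read_state();print(s['tool_pos'],s['ft_force'])
T=optics.capture('top');S=optics.capture('scene')
o=np.zeros((480,800,3),np.uint8)
o[:,:]=cv2.resize(S['color'][165:261,225:385],(800,480),interpolation=cv2.INTER_CUBIC);cv2.imwrite('pics/c4.png',o[:,:,::-1])
```

```text
[0.47331355 0.19437535 0.19233697] [-7.43820322  2.72213524 -2.94349337]
```

View pics/c4.png

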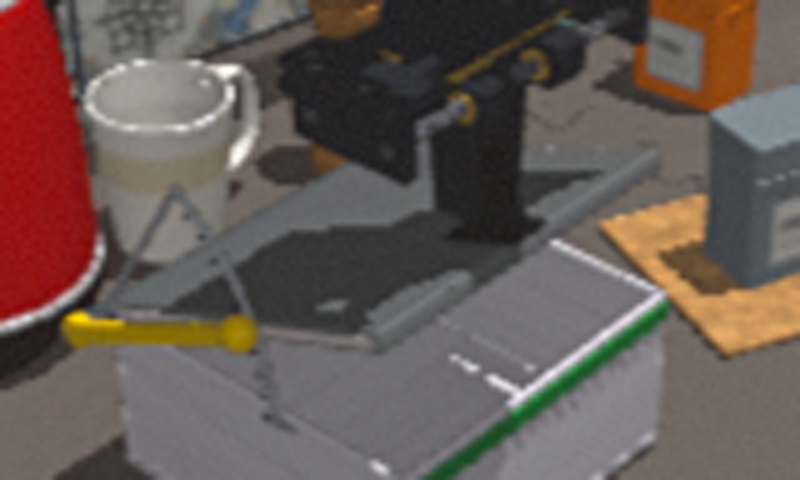

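The lid is held at about 0.36 rad. In this crop the lid's side stripe runs from about (165,313) to (370,343), and the yellow arm lies nearly flat from (75,329) to (240,333). I compare their angles by line direction.

```bash
cat > ang.py <<'E'
from h import *
S=optics.capture('scene');c=S['color'];y=np.deg2rad(9);X=np.array([np.cos(y),np.sin(y),0]);Z=np.array([0,0,1.])
hs=cv2.cvtColor(c,cv2.COLOR_RGB2HSV)
def th(p,q):
    n=np.cross(ray(S,p)[1],ray(S,q)[1]);return np.arctan((n@X)/(n@Z))
m=cv2.inRange(hs,(20,150,60),(35,255,255));m[:,:235]=0;m[:,268]=0;m[:,268:]=0;m[:215]=0;m[245:]=0
xs=np.arange(243,267);ym=[np.nonzero(m[:,x])[0].mean() for x in xs];f=np.polyfit(xs,ym,1);print('arm',f,'theta',th((243,np.polyval(f,243)),(267,np.polyval(f,267))))
# lid stripe: per column, brightest step below the lid's surface
import sys
a,b=[tuple(map(float,v.split(','))) for v in sys.argv[1:3]]
g=c.astype(float).sum(2);P=[]
for x in range(int(a[0])+1,int(b[0])):
    y0=a[1]+(b[1]-a[1])*(x-a[0])/(b[0]-a[0]);r=np.arange(int(y0)-3,int(y0)+5);w=np.clip(g[r,x]-np.median(g[r,x]),0,None);P.append((x,(w*r).sum()/max(w.sum(),1e-9)))
P=np.array(P);f=np.polyfit(*P.T,1)
for _ in range(5):
    k=abs(P[:,1]-np.polyval(f,P[:,0]))<.8;f=np.polyfit(*P[k].T,1)
print('lid manual',th(a,b),'fit',th((a[0],np.polyval(f,a[0])),(b[0],np.polyval(f,b[0]))),k.sum(),len(P))
E
python3 ang.py 278.5,231 298,233.8; python3 ang.py 257.6,227.2 298.5,233.2
python3 - <<'E'
from h import *
s=readout.read_state()['tool_pos'];from scipy.optimize import brentq
for h in(31,34,36):print(h,brentq(lambda t:178*np.sin(t)+h*np.cos(t)-h-(s[2]-.1317)*1e3,0,1))
E
```

```text
arm [1.80434783e-02 2.26720435e+02] theta 0.4374219008800878
lid manual 0.344779082839909 fit 0.3579385479851968 17 19
arm [1.80434783e-02 2.26720435e+02] theta 0.4374219008800878
lid manual 0.34103380028025626 fit 0.3464535337422748 34 40
31 0.35909640732185477
34 0.3603338407163084
36 0.36116877048682966
```

The arm reads 0.437 and the lid 0.35 by the same method, so I raise it by about 0.085 rad.

Request:
carry_out:
  plan:
    - {"hand": 1,"dp": [0.0012,0,-0.0026],"angular": [0,0,0]}
    - {"hand": 1,"dp": [0.0012,0,-0.0026],"angular": [0,0,0]}
    - {"hand": 1,"dp": [0.0014,0,-0.0026],"angular": [0,0,0]}
    - {"hand": 1,"dp": [0.0014,0,-0.0026],"angular": [0,0,0]}
    - {"hand": 1,"dp": [0.0014,0,-0.0026],"angular": [0,0,0]}
    - {"hand": 1,"dp": [0,0,0],"angular": [0,0,0]}
    - {"hand": 1,"dp": [0,0,0],"angular": [0,0,0]}
    - {"hand": 1,"dp": [0,0,0],"angular": [0,0,0]}
    - {"hand": 1,"dp": [0,0,0],"angular": [0,0,0]}
    - {"hand": 1,"dp": [0,0,0],"angular": [0,0,0]}

```text
time_s: 18.05
tool_pos: [0.4816, 0.1956, 0.2053]
ee_rot: [-180.0, -0.1, 9.3]
ft_force: [0.7, 5.8, -8.8]
finger_gap: 0.012
gripper_force: 30.0
```

Run:
```python
from h import *
from scipy.optimize import brentq
s=readout.read_state()['tool_pos']
print(s,brentq(lambda t:178*np.sin(t)+34*np.cos(t)-34-(s[2]-.1317)*1e3,0,1))
S=optics.capture('scene');cv2.imwrite('pics/c5.png',cv2.resize(S['color'][165:261,225:385],(800,480),interpolation=cv2.INTER_CUBIC)[:,:,::-1])
```

```text
[0.48159335 0.19564462 0.20532897] 0.4471842426173844
```

View pics/c5.png

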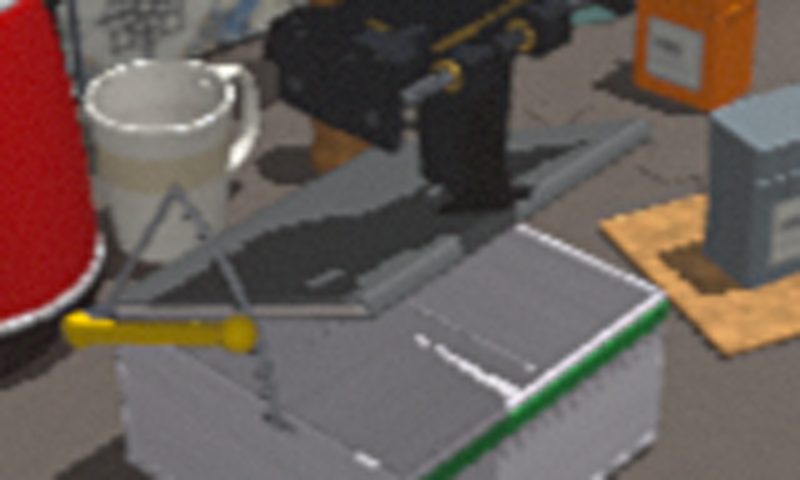

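The lid's stripe, from (125,303) to (370,310), is now practically parallel to the yellow arm. One check by the same line method, and hand in if it agrees.

```bash
python3 ang.py 250,225.3 298.5,226.9; python3 -c "
from h import *
s=readout.read_state();print(s['ft_force'],s['gripper_force'],s['dq'])"
```

```text
arm [2.13043478e-02 2.25828043e+02] theta 0.4351871225115625
lid manual 0.41672557952541894 fit 0.4135191419364866 42 47
[ 1.08452857  5.00055458 -9.0694256 ] 30.00214015133679 [ 0.05584935  0.01712084 -0.08717029 -0.0196509  -0.00347566  0.02195636]
```

Request:
carry_out:
  plan:
    - {"hand": 1,"dp": [0,0,0],"angular": [0,0,0]}
    - {"hand": 1,"dp": [0,0,0],"angular": [0,0,0]}
    - {"hand": 1,"dp": [0,0,0],"angular": [0,0,0]}
    - {"hand": 1,"dp": [0,0,0],"angular": [0,0,0]}
    - {"hand": 1,"dp": [0,0,0],"angular": [0,0,0]}
    - {"hand": 1,"dp": [0,0,0],"angular": [0,0,0]}
    - {"hand": 1,"dp": [0,0,0],"angular": [0,0,0]}
    - {"hand": 1,"dp": [0,0,0],"angular": [0,0,0]}
    - {"hand": 1,"dp": [0,0,0],"angular": [0,0,0]}
    - {"hand": 1,"dp": [0,0,0],"angular": [0,0,0]}

```text
time_s: 19.15
tool_pos: [0.4816, 0.1956, 0.2053]
ee_rot: [-180.0, -0.1, 9.3]
ft_force: [0.9, 5.1, -8.6]
finger_gap: 0.0121
gripper_force: 30.0
```

I add about 0.015 rad to centre it, then hand in.

Request:
carry_out:
  plan:
    - {"hand": 1,"dp": [0.0007,0,-0.0011],"angular": [0,0,0]}
    - {"hand": 1,"dp": [0.0007,0,-0.0011],"angular": [0,0,0]}
    - {"hand": 1,"dp": [0,0,0],"angular": [0,0,0]}
    - {"hand": 1,"dp": [0,0,0],"angular": [0,0,0]}
    - {"hand": 1,"dp": [0,0,0],"angular": [0,0,0]}
    - {"hand": 1,"dp": [0,0,0],"angular": [0,0,0]}
    - {"hand": 1,"dp": [0,0,0],"angular": [0,0,0]}
    - {"hand": 1,"dp": [0,0,0],"angular": [0,0,0]}
    - {"hand": 1,"dp": [0,0,0],"angular": [0,0,0]}
    - {"hand": 1,"dp": [0,0,0],"angular": [0,0,0]}

```text
time_s: 20.15
tool_pos: [0.4829, 0.1959, 0.2073]
ee_rot: [-180.0, -0.1, 9.3]
ft_force: [1.2, 4.9, -9.6]
finger_gap: 0.0119
gripper_force: 30.0
```

```bash
python3 -c "
from cell import job
print(job.sign_off())"
```

```text
the job is handed in; nothing more can be done
None
```

Job handed in at about 20 s, result not reported back: the grey tea tin stands upright near the middle of the cork mat, and the gripper is holding the lid by its fin, in line with the yellow arm to within about 0.02 rad by my last measurement and final nudge.

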